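# Count the turned spacers into the drop slot

### The job

With the fingertips, sweep the three round steel spacer rings across the counting plate and through the gate one at a time, each dropping down the slot into the pan before the next comes up to the gate. Slide them only, never pick one up, and leave the thumb screw, the hexagon nut, the socket screw and the things on the worktop where they are.

Things in the scene. Friction and masses are not known exactly. Their poses are not given: they have to be found in the camera images.
- counting_plate: Fixed anodized aluminium counting plate, 230 mm (its x) by 400 mm (its y, from -210 to +190), 12 mm thick, on standoffs; flat top 70 mm above the worktop. Origin on the worktop below x = y = 0; z up; parts are swept along +y. Steel side rails 14 mm high, inner faces at x = +-105 mm; the end at y = -210 is open. It does not move.
- hopper (a point): Point on the plate's top (x = 0, y = -44, z = 70 mm of the plate; same axes) midway between the wide ends of two straight steel guide bars, 12 mm wide and 14 mm high, fixed on the plate. Their inner faces converge like a hopper from x = +-105 mm here to x = +-21 mm at the gate, 129 mm farther along +y.
- gate (a point): Middle of the gate's entrance, on the plate's top (x = 0, y = 85, z = 70 mm of the plate; same axes). The gate is a straight gap 42 mm wide (along x) and 10 mm long (along y) between steel cheeks 14 mm high; a black sensor head on each cheek, 5 mm and more outside the gap, reaches 27 mm above the plate. +y leads through it to the slot.
- slot (a point): Middle of the slot's mouth, at the level of the plate's top (x = 0, y = 125, z = 70 mm of the plate; same axes). The slot is cut through the plate, 46 mm (x) by 60 mm (y, from 95 to 155); its near lip is the gate's end, the other sides have 14 mm bars. Below it a fixed sheet pan, 110 by 100 by 50 mm, stands on the worktop.
- spacer1: Loose turned steel spacer ring, plain and round: 34 mm outside diameter, 14 mm bore, 12 mm thick, about 70 g, smooth, slides easily, lying flat on the plate. Origin at the centre of its underside, z up. One of three alike. As soon as its centre is past y = 95 mm of the plate it tips off the lip and drops through the slot into the pan.
- spacer2: Loose turned steel spacer ring, plain and round: 34 mm outside diameter, 14 mm bore, 12 mm thick, about 70 g, smooth, slides easily, lying flat on the plate. Origin at the centre of its underside, z up. One of three alike. As soon as its centre is past y = 95 mm of the plate it tips off the lip and drops through the slot into the pan.
- spacer3: Loose turned steel spacer ring, plain and round: 34 mm outside diameter, 14 mm bore, 12 mm thick, about 70 g, smooth, slides easily, lying flat on the plate. Origin at the centre of its underside, z up. One of three alike. As soon as its centre is past y = 95 mm of the plate it tips off the lip and drops through the slot into the pan.
- thumb_screw: Knurled brass thumb screw standing on its head on the plate: head 24 mm diameter and 10 mm high, shank upward, 36 mm tall in all. Origin at the centre of its underside. To be left alone.
- hex_nut: Plain dark steel hexagon nut lying flat on the plate, 30 mm across flats, 35 mm across corners, 16 mm thick, bore 19 mm. Origin at the centre of its underside. Not a spacer: to be left alone.
- cap_screw: Dark steel socket head screw standing on its head on the plate: head 18 mm diameter, 12 mm high, shank 12 mm diameter upward, 40 mm tall in all. Origin at the centre of its underside. To be left alone.
- scraper: Red-handled scraper, 225 mm long and 26 mm high, lying along its own x on the worktop. Origin under the handle's front end. Bystander.
- caliper: Digital caliper, 230 mm long and 14 mm high, lying along its own x on the worktop. Origin under its slide. Bystander.
- chuck_key: Lathe chuck key, a T of 130 by 105 mm and 16 mm high, lying on the worktop. Origin under the cross bar's middle. Bystander.
- oil_bottle: White oil bottle with a spout, 58 mm diameter, 165 mm tall, standing on the worktop. Origin at the centre of its underside. Bystander.

How it is judged:
On the way, in this order (a step that is already met when the one before it is completed fails the run):
1. a first spacer ring has dropped through the slot (((z of spacer1 in the frame of counting_plate below 0.05 m and horizontal distance between spacer1 and slot below 0.06 m) or (z of spacer2 in the frame of counting_plate below 0.05 m and horizontal distance between spacer2 and slot below 0.06 m) or (z of spacer3 in the frame of counting_plate below 0.05 m and horizontal distance between spacer3 and slot below 0.06 m))), for 0.1 s.
2. a second spacer ring has dropped through the slot ((((z of spacer1 in the frame of counting_plate below 0.05 m and horizontal distance between spacer1 and slot below 0.06 m) and (z of spacer2 in the frame of counting_plate below 0.05 m and horizontal distance between spacer2 and slot below 0.06 m)) or ((z of spacer1 in the frame of counting_plate below 0.05 m and horizontal distance between spacer1 and slot below 0.06 m) and (z of spacer3 in the frame of counting_plate below 0.05 m and horizontal distance between spacer3 and slot below 0.06 m)) or ((z of spacer2 in the frame of counting_plate below 0.05 m and horizontal distance between spacer2 and slot below 0.06 m) and (z of spacer3 in the frame of counting_plate below 0.05 m and horizontal distance between spacer3 and slot below 0.06 m)))), for 0.1 s.
3. the third spacer ring has dropped through the slot (z of each of spacer1, spacer2, spacer3 in the frame of counting_plate below 0.05 m and horizontal distance between each of spacer1, spacer2, spacer3 and slot below 0.06 m), for 0.1 s.
At the end, for the whole second after the job is handed in: All three spacer rings lie at rest in the pan under the slot (undersides' centres more than 20 mm below the plate's top and within 60 mm of the slot's middle). Thumb screw, nut and socket screw are within 12 mm, scraper, caliper, chuck key and oil bottle within 30 mm of where they began (all of step 3 and linear speed of each of spacer1, spacer2, spacer3 below 0.02 m/s and distance of each of thumb_screw, hex_nut, cap_screw from where it was at the start of the episode below 0.012 m and distance of each of scraper, caliper, chuck_key, oil_bottle from where it was at the start of the episode below 0.03 m); the robot touches nothing.
It fails at once if a spacer ring is lifted off the plate (more than 8 mm) (z of any of spacer1, spacer2, spacer3 in the frame of counting_plate above 0.078 m).
It fails at once if two spacer rings are at the gate together (centres between 30 mm before and 22 mm past its entrance) (((y of spacer1 in the frame of gate between -0.03 and 0.022 m and z of spacer1 in the frame of gate above -0.01 m) and (y of spacer2 in the frame of gate between -0.03 and 0.022 m and z of spacer2 in the frame of gate above -0.01 m)) or ((y of spacer1 in the frame of gate between -0.03 and 0.022 m and z of spacer1 in the frame of gate above -0.01 m) and (y of spacer3 in the frame of gate between -0.03 and 0.022 m and z of spacer3 in the frame of gate above -0.01 m)) or ((y of spacer2 in the frame of gate between -0.03 and 0.022 m and z of spacer2 in the frame of gate above -0.01 m) and (y of spacer3 in the frame of gate between -0.03 and 0.022 m and z of spacer3 in the frame of gate above -0.01 m))).
It fails at once if the thumb screw, the nut or the socket screw is moved more than 12 mm or knocked over (distance of any of thumb_screw, hex_nut, cap_screw from where it was at the start of the episode above 0.012 m or angle between any of thumb_screw, hex_nut, cap_screw's own z axis and vertical above 0.5 rad).
It fails at once if something on the worktop is moved more than 30 mm (distance of any of scraper, caliper, chuck_key, oil_bottle from where it was at the start of the episode above 0.03 m).
It also fails if it takes over 64 s, if anything falls off the work surface, if the arm or the gripper's body presses on something with over 40 N, if the wrist force passes 120 N, or if a joint passes its speed limit or range.

### The arm

A 7-joint arm with a two-finger parallel gripper is mounted at the origin on the work surface. World frame = base frame: x ahead of the robot, y to its left, z up, the work surface at z = 0. Lengths are in m, angles in rad, forces in N, time in s.
With the tool pointing down it reaches from about 0.4 to 0.75 m from the base axis. Payload 19.5 kg.
Tool frame: the origin (TCP) lies on the front face of the gripper's body, between the roots of the fingers; the fingertips stand 73 mm ahead of it and the grasp point (between the pads) lies 54 mm ahead of it (ctrl.tcp_to_tips is the distance from the TCP to the fingertips, in m); z points along the fingers, y is the line along which they close (so a half turn about z gives the same grasp; the last joint's range is limited). The gripper opens to 85 mm and grips with 20 to 120 N. Pads are 22 mm wide; open, the fingers measure 114 mm over their backs; the gripper's body (76 mm by 85 mm) begins 54 mm behind the grasp point. The pads swing forward as they close: fully open they stand 13 mm farther back than shut.
Start: joints at [-1.162, 0.707, -0.028, 1.485, 0.022, 0.951, -0.075], TCP at [0.251, 0.518, 0.304] pointing down, gripper open.
Joint ranges: [-2.71, 2.71], [-0.32, 2.16], [-1.57, 1.52], [0, 2.45], [-1.46, 4.6], [0, 2.02], [-2.83, 2.83]. Speed limits (rad/s): [1.89, 1.89, 2.57, 2.57, 3.01, 3.01, 3.01].

### API

Orientations are given as [roll, pitch, yaw] about the fixed x, y, z axes, in that order (R = Rz(yaw) Ry(pitch) Rx(roll)).
In Python, from cell import ctrl gives the robot as it stands.
- The arm moves only by the tool servo_tool, never from a script. Its argument "targets" is a list of rows, each a list of 3 entries, a list of its own where there are three numbers: the closure, from -1 (fully open) to 1 (shut), then the shift along the tool's x, y, z in mm, then the turn, a rotation vector about the tool's x, y, z in degrees. In form: [[fingers, [dx, dy, dz], [wx, wy, wz]], ...]. A call has 1 to 12 rows; each row is the pose to reach, as a shift and turn from the pose commanded when the call began, along the tool's axes at that moment; what a row does not reach only later rows make up. A row lasts 1/12 s, in which the tool goes at most 41.7 mm and 7.16 degrees, less where a joint would pass 70% of its speed; a pose out of reach is approached as far as the arm can. A call with a gripper value outside its range is refused whole. The fingers move at their own pace and stop on an object; the grip force is fixed at half the most. Time passes only in rows, so rows that repeat a pose let the fingers close. It gives the time, the measured TCP pose, the force, the opening and the grip force at its end, in the units of the state.
- ctrl.read_state(): the state, without advancing time (a new reading comes with each control period).
- ctrl.grab_frame(name): name is "side" or "top" or "wrist"; returns a dict with "image" (480x640x3 uint8, blue, green, red), "mtx" (3x3 intrinsics, pixels), "cam_to_world" (4x4, takes a point from camera to world coordinates); the wrist camera has in their place "hand_eye" (4x4, takes a point from camera to tool coordinates, whose origin is the TCP and whose axes are the flange's). Camera axes: x right, y down, z forward; pixel columns grow to the right and rows downward; lengths in m; the calibration is good to about 2 mm. A picture is of the moment at which its call begins: read the wrist's pose just before it. There is no depth.
- ctrl.job_done(): hands the job in; it is judged then, once.
The state is a dict: "clock": time; "q": joint angles; "joint_vel": joint speeds; "tau": joint torques, N m; "tcp_pos": TCP position; "tool_rot": TCP orientation; "contact_force": force on the tool from outside, world axes, zero at the start; "moment": the same for the moment, N m; "gripper_width": opening from 0.0 (shut) to 1.0 (fully open); "finger_force": force on a finger pad.
Only numpy, scipy, OpenCV 4.12 (cv2) and the standard library are available. Lean on these libraries where they do the work, as an engineer would, in place of code of your own. Each camera call takes 0.05 s, during which the arm holds its last target. There are 200 camera calls.

## Working session

There is one attempt and no reset: what is moved stays moved. The work goes in short steps, Python scripts to look and compute and a tool call to move; the robot and the scene stay as the last step left them, time stands still between calls to the robot, and variables do not carry over. Pictures are saved under pics/ and viewed, at most 10 in all, crops included, and the job is handed in when it is done.

Besides the shell and the picture viewer there is one more tool, called after "Request:" as a command line: name --argument value ..., lists and objects as JSON in quotes. servo_tool: Moves the arm, as the interface text tells. Its arguments: {"type":"object","properties":{"targets":{"type":"array"}},"required":["targets"]}

```bash
mkdir -p pics; python3 - <<'E'
from cell import ctrl
import cv2,numpy as np
np.set_printoptions(precision=4,suppress=True)
s=ctrl.read_state();print(s['clock'],s['tcp_pos'],s['tool_rot'],s['gripper_width'],ctrl.tcp_to_tips)
for n in('top','side'):
    f=ctrl.grab_frame(n);cv2.imwrite(f'pics/{n}0.png',f['image']);print(n,f['mtx'],f['cam_to_world'])
    np.savez(f'{n}.npz',m=f['mtx'],T=f['cam_to_world'])
E
```

```text
0.0 [0.2505 0.5174 0.3034] [-3.1405  0.      2.6907] 1.0018018232614334 0.0726
top [[469.2649   0.     317.3457]
 [  0.     469.2649 231.1747]
 [  0.       0.       1.    ]] [[-0.011  -0.9944  0.1055  0.4523]
 [-0.9998  0.0095 -0.0155 -0.028 ]
 [ 0.0144 -0.1056 -0.9943  1.1612]
 [ 0.      0.      0.      1.    ]]
side [[498.7762   0.     328.587 ]
 [  0.     498.7762 239.3746]
 [  0.       0.       1.    ]] [[ 0.9589 -0.1748  0.2236  0.2154]
 [-0.2834 -0.5479  0.7871 -1.1602]
 [-0.0151 -0.8181 -0.5749  0.8872]
 [ 0.      0.      0.      1.    ]]
```

View pics/top0.png

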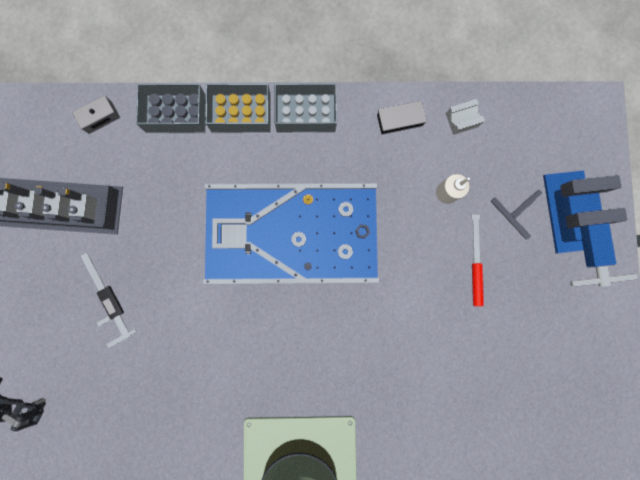

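View pics/side0.png

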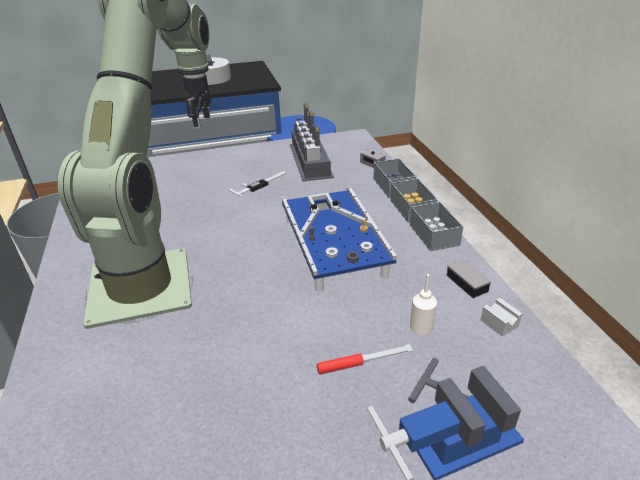

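The top view shows the plate with its gate to the left (u≈248, v≈233). The rings are at (298,239), (346,209) and (345,251), the nut at (362,232), the thumb screw at (308,199) and the cap screw at (308,266). I'll zoom in for finer pixel positions.

```bash
python3 - <<'E'
import cv2
im=cv2.imread('pics/top0.png')[175:293,195:390]
cv2.imwrite('pics/crop0.png',cv2.resize(im,None,fx=4,fy=4,interpolation=cv2.INTER_CUBIC))
E
```

```text
(no output)
```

View pics/crop0.png

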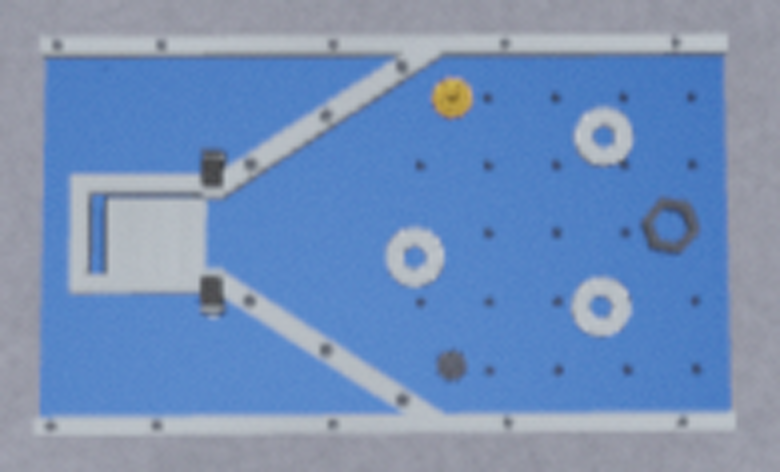

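```bash
cat > h.py <<'E'
import numpy as np
from scipy.optimize import least_squares
np.set_printoptions(precision=4,suppress=True)
d=np.load('top.npz')
def ray(u,v,z,m=d['m'],T=d['T']):
    r=T[:3,:3]@np.linalg.solve(m,[u,v,1]);o=T[:3,3]
    return (o+r*(z-o[2])/r[2])[:2]
C=lambda x,y,z: ray(195+(x+.5)/4-.5,175+(y+.5)/4-.5,z)
P=np.array([[.115,.19],[.115,-.21],[-.115,.19],[-.115,-.21]])
W=np.array([C(40,36,.084),C(728,33,.084),C(34,435,.084),C(736,431,.084)])
f=lambda p:(P@np.array([[np.cos(p[2]),np.sin(p[2])],[-np.sin(p[2]),np.cos(p[2])]])+p[:2])
p=least_squares(lambda p:(f(p)-W).ravel(),[.5,0,0]).x
R=np.array([[np.cos(p[2]),-np.sin(p[2])],[np.sin(p[2]),np.cos(p[2])]])
toP=lambda w:R.T@(np.array(w)-p[:2])
toW=lambda q:R@np.array(q)+p[:2]
E
python3 - <<'E'
from h import *
print(p,(f(p)-W)*1000)
for n,a in dict(A=(415,257,.082),B=(603,137,.082),Cc=(601,307,.082),nut=(670,226,.086),thumb=(452,97,.1),cap=(452,365,.11),slotTL=(88,193,.07),gate1=(207,198,.084),gate2=(207,272,.084)).items():
    w=C(*a);print(n,w,toP(w)*1000)
E
```

```text
[ 0.5641  0.026  -0.004 ] [[-0.3807 -0.5716]
 [-0.5569  0.2385]
 [ 0.1856  0.2364]
 [ 0.752   0.0967]]
A [ 0.5493 -0.0008] [-14.6747 -26.929 ]
B [ 0.6183 -0.1106] [  54.7685 -136.4206]
Cc [ 0.5194 -0.1077] [ -44.2045 -133.9465]
nut [ 0.5655 -0.1481] [   2.0756 -174.113 ]
thumb [ 0.6395 -0.0231] [ 75.5573 -48.8173]
cap [ 0.486  -0.0218] [-77.8769 -48.136 ]
slotTL [0.5898 0.1901] [ 25.0136 164.1233]
gate1 [0.5845 0.1188] [19.9968 92.8413]
gate2 [0.5417 0.1186] [-22.8188  92.4598]
```

Request:
servo_tool --targets '[[0.65, [-15, -11, 1], [0, 0, 3]], [0.65, [-45, -33, 4], [0, 0, 9]], [0.65, [-507, -370, 54], [0, 0, 64.2]], [0.65, [-507, -370, 54], [0, 0, 64.2]], [0.65, [-507, -370, 54], [0, 0, 64.2]], [0.65, [-507, -370, 54], [0, 0, 64.2]], [0.65, [-507, -370, 54], [0, 0, 64.2]], [0.65, [-507, -370, 54], [0, 0, 64.2]], [0.65, [-507, -370, 54], [0, 0, 64.2]], [0.65, [-507, -370, 54], [0, 0, 64.2]], [0.65, [-507, -370, 54], [0, 0, 64.2]], [0.65, [-507, -370, 54], [0, 0, 64.2]]]'

```text
clock: 1.1
tcp_pos: [0.4724, 0.1001, 0.2633]
tool_rot: [-3.141, 0.0, 1.57]
contact_force: [0.7, 1.4, 0.3]
gripper_width: 0.174
finger_force: 0.0
```

Request:
servo_tool --targets '[[0.65, [-30, 16, 10], [0, 0, 0]], [0.65, [-60, 32, 20], [0, 0, 0]], [0.65, [-90, 48, 30], [0, 0, 0]], [0.65, [-115, 62, 40], [0, 0, 0]], [0.65, [-125, 66, 44], [0, 0, 0]], [0.65, [-125, 66, 44], [0, 0, 0]], [0.65, [-125, 66, 44], [0, 0, 0]]]'

```text
clock: 1.68
tcp_pos: [0.5375, -0.0229, 0.2194]
tool_rot: [-3.141, -0.0, 1.57]
contact_force: [0.4, 0.3, -0.2]
gripper_width: 0.174
finger_force: 0.0
```

```bash
python3 - <<'E'
from cell import ctrl
import cv2,numpy as np
from h import *
s=ctrl.read_state();print(s['clock'],s['tcp_pos'],toP(s['tcp_pos'][:2]),s['contact_force'],s['gripper_width'])
f=ctrl.grab_frame('wrist');cv2.imwrite('pics/w1.png',f['image'])
K,H=f['mtx'],f['hand_eye'];print(K,H)
# undistorted pinhole: project tool point at tip depth, x=0,y=0
for q in ([0,0,.0726],[.011,0,.0726],[-.011,0,.0726]):
    c=np.linalg.inv(H)@np.r_[q,1];print(q,(K@c[:3]/c[2])[:2])
E
```

```text
1.6833 [ 0.5375 -0.0229  0.2194] [-0.0264 -0.0491] [ 0.4135  0.3034 -0.1515] 0.1741369652418567
[[423.0617   0.     317.0517]
 [  0.     423.0617 234.3899]
 [  0.       0.       1.    ]] [[-0.0001 -0.9486 -0.3165  0.0798]
 [ 1.     -0.0005  0.001   0.0002]
 [-0.0011 -0.3165  0.9486 -0.07  ]
 [ 0.      0.      0.      1.    ]]
[0, 0, 0.0726] [316.1201 314.9213]
[0.011, 0, 0.0726] [316.0957 288.6017]
[-0.011, 0, 0.0726] [316.1434 340.1238]
```

View pics/w1.png

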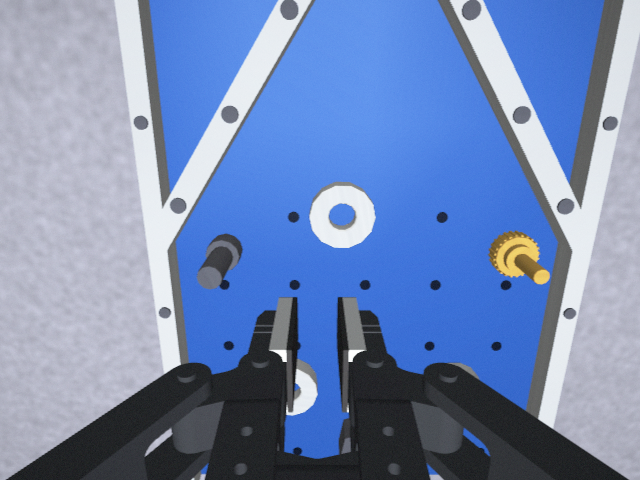

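The wrist view shows ring A at (342,215), which agrees with the top view to about 1 mm. The fork gap is about 15–18 mm. I'll lower behind ring A.

Request:
servo_tool --targets '[[0.72, [-12, 5, 5], [0, 0, 0]], [0.72, [-20, 9, 25], [0, 0, 0]], [0.72, [-20, 9, 50], [0, 0, 0]], [0.72, [-20, 9, 65], [0, 0, 0]], [0.72, [-20, 9, 72], [0, 0, 0]], [0.72, [-20, 9, 72], [0, 0, 0]], [0.72, [-20, 9, 72], [0, 0, 0]]]'

```text
clock: 2.32
tcp_pos: [0.5469, -0.0424, 0.1484]
tool_rot: [3.141, -0.0, 1.571]
contact_force: [-0.3, 0.1, 0.0]
gripper_width: 0.138
finger_force: 0.0
```

Request:
servo_tool --targets '[[0.72, [6, 0, 1], [0, 0, 0]], [0.72, [12, 1, 1], [0, 0, 0]], [0.72, [18, 2, 1], [0, 0, 0]], [0.72, [25, 3, 1], [0, 0, 0]], [0.72, [34, 4, 1], [0, 0, 0]], [0.72, [45, 6, 1], [0, 0, 0]], [0.72, [58, 8, 1], [0, 0, 0]], [0.72, [73, 11, 1], [0, 0, 0]], [0.72, [89, 13, 1], [0, 0, 0]], [0.72, [106, 16, 1], [0, 0, 0]], [0.72, [124, 17, 1], [0, 0, 0]], [0.72, [131, 17, 1], [0, 0, 0]]]'

```text
clock: 3.32
tcp_pos: [0.5638, 0.0914, 0.1465]
tool_rot: [-3.142, -0.001, 1.573]
contact_force: [-0.3, 1.7, 0.5]
gripper_width: 0.143
finger_force: 0.0
```

```bash
cat > wl.py <<'E'
from cell import ctrl
import cv2,sys
from h import *
s=ctrl.read_state();print(s['clock'],s['tcp_pos'],toP(s['tcp_pos'][:2])*1000,s['contact_force'])
f=ctrl.grab_frame('wrist');cv2.imwrite(f'pics/{sys.argv[1]}.png',f['image'])
E
python3 wl.py w2
```

```text
3.3167 [0.5638 0.0914 0.1465] [-0.5566 65.3906] [-0.2817  1.6691  0.524 ]
```

View pics/w2.png

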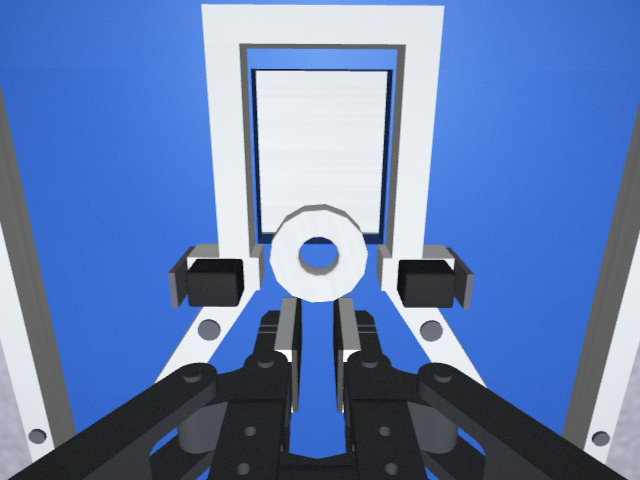

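Ring A is in the gate at (318,255), a few mm short of the lip. The fingers have room, so I'll push a little farther.

Request:
servo_tool --targets '[[0.72, [5, 0, 0], [0, 0, 0]], [0.72, [11, 0, 0], [0, 0, 0]], [0.72, [14, 0, 0], [0, 0, 0]], [0.72, [14, 0, 0], [0, 0, 0]], [0.72, [4, 0, 0], [0, 0, 0]]]'

```text
clock: 3.78
tcp_pos: [0.5638, 0.0931, 0.1465]
tool_rot: [-3.141, -0.001, 1.572]
contact_force: [-0.4, 0.1, -0.1]
gripper_width: 0.139
finger_force: 0.0
```

```bash
python3 wl.py w3
```

```text
3.7833 [0.5638 0.0931 0.1465] [-0.5995 67.0055] [-0.3567  0.1071 -0.068 ]
```

View pics/w3.png

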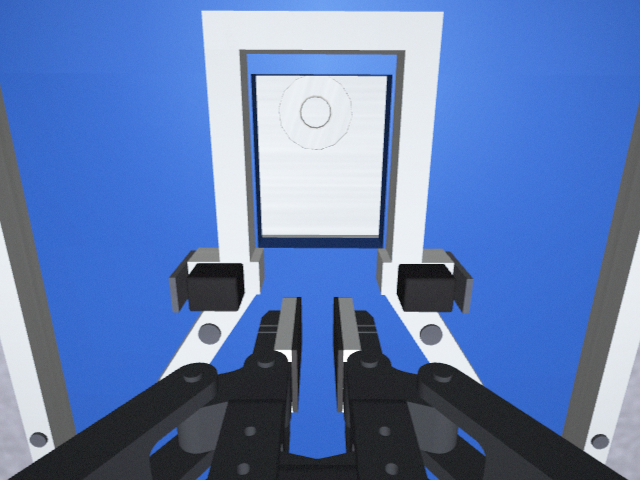

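Ring A lies in the pan, seen at (315,112) through the slot. Next is ring B.

Request:
servo_tool --targets '[[0.72, [-4, 0, -25], [0, 0, 0]], [0.72, [-20, 5, -55], [0, 0, 0]], [0.72, [-50, 13, -75], [0, 0, 0]], [0.72, [-85, 23, -75], [0, 0, 0]], [0.72, [-122, 33, -75], [0, 0, 0]], [0.72, [-159, 43, -75], [0, 0, 0]], [0.72, [-192, 52, -75], [0, 0, 0]], [0.72, [-220, 60, -75], [0, 0, 0]], [0.72, [-238, 64, -70], [0, 0, 0]], [0.72, [-244, 65, -60], [0, 0, 0]], [0.72, [-244, 65, -50], [0, 0, 0]], [0.72, [-244, 65, -50], [0, 0, 0]]]'

```text
clock: 4.83
tcp_pos: [0.6278, -0.1516, 0.1943]
tool_rot: [-3.138, -0.001, 1.57]
contact_force: [-0.6, -0.0, -0.6]
gripper_width: 0.141
finger_force: 0.0
```

```bash
python3 wl.py w4
```

```text
4.8333 [ 0.6278 -0.1516  0.1943] [  64.3686 -177.4198] [-0.6335 -0.0429 -0.5981]
```

View pics/w4.png

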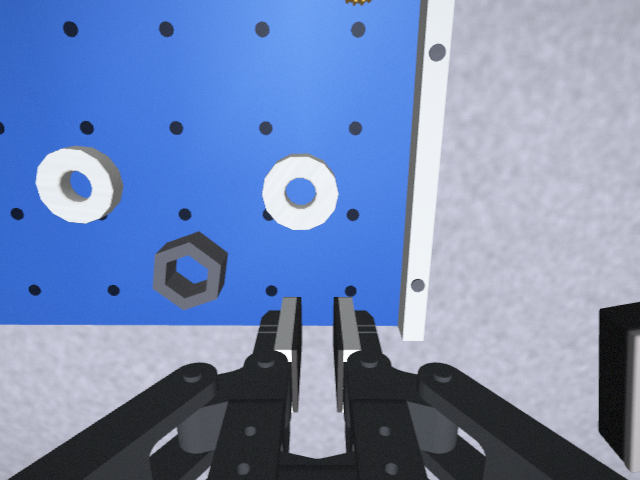

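Ring B is at (300,192), or world (0.620, -0.112) by my calculation. The nut is at (190,270), clear of the fork. I'll yaw the fork 18° so it faces the hopper's centre, and lower.

Request:
servo_tool --targets '[[0.72, [1, 4, 5], [0, 0, -7]], [0.72, [1, 5, 15], [0, 0, -14]], [0.72, [1, 5, 28], [0, 0, -18]], [0.72, [1, 5, 40], [0, 0, -18]], [0.72, [1, 5, 48], [0, 0, -18]], [0.72, [1, 5, 48], [0, 0, -18]], [0.72, [1, 5, 48], [0, 0, -18]]]'

```text
clock: 5.47
tcp_pos: [0.6338, -0.1508, 0.1487]
tool_rot: [-3.141, 0.0, 1.883]
contact_force: [-0.1, 0.1, -0.3]
gripper_width: 0.14
finger_force: 0.0
```

Request:
servo_tool --targets '[[0.72, [6, 0, 0], [0, 0, 0]], [0.72, [12, 0, 0], [0, 0, 0]], [0.72, [18, 0, 0], [0, 0, 0]], [0.72, [27, -1, 0], [0, 0, 0]], [0.72, [39, -2, 0], [0, 0, 0]], [0.72, [53, -3, 0], [0, 0, 0]], [0.72, [68, -4, 0], [0, 0, 0]], [0.72, [84, -5, 0], [0, 0, 0]], [0.72, [100, -6, 0], [0, 0, 0]], [0.72, [114, -7, 0], [0, 0, 0]], [0.72, [126, -8, 0], [0, 0, 0]], [0.72, [132, -9, 0], [0, 0, 0]]]'

```text
clock: 6.47
tcp_pos: [0.5839, -0.0263, 0.1489]
tool_rot: [3.141, -0.001, 1.886]
contact_force: [0.1, -0.4, 0.4]
gripper_width: 0.141
finger_force: 0.1
```

```bash
python3 wl.py w5
```

```text
6.4667 [ 0.5839 -0.0263  0.1489] [ 20.0326 -52.2888] [ 0.0951 -0.3983  0.3721]
```

View pics/w5.png

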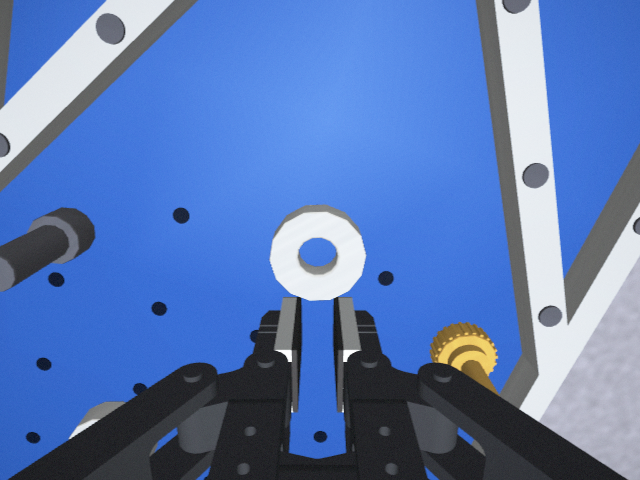

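Ring B is cradled at (318,255). I'll compute the rows that unwind the yaw on the way to the gate.

```bash
python3 - <<'E'
from h import *
th0=np.radians(18);D=lambda t:np.array([-np.sin(t),np.cos(t)]);Y=lambda t:np.array([np.cos(t),np.sin(t)])
T0=np.array([.5839,-.0263]);r0=T0+.0265*D(th0);e=np.array([.5641,.127])
for s in np.array([4,11,20,31,43,56,70,84,98,112,123,128])/128:
    r=np.array([r0[0]+(e[0]-r0[0])*min(1,s/.6),r0[1]+(e[1]-r0[1])*s])
    t=th0*(1-min(1,s/.7));d=r-.0265*D(t)-T0
    print(np.round([1000*d@D(th0),1000*d@Y(th0),18-np.degrees(t)],1))
E
```

```text
[4.  0.3 0.8]
[11.   0.8  2.2]
[20.   1.5  4. ]
[31.1  2.3  6.2]
[43.2  3.1  8.6]
[56.4  4.1 11.2]
[70.7  5.1 14.1]
[84.7  7.2 16.9]
[98.2 11.1 18. ]
[111.5  15.4  18. ]
[122.   18.8  18. ]
[126.7  20.4  18. ]
```

Request:
servo_tool --targets '[[0.72, [4, 0, 1], [0, 0, 1]], [0.72, [11, 1, 1], [0, 0, 2]], [0.72, [20, 1.5, 1], [0, 0, 4]], [0.72, [31, 2.5, 1], [0, 0, 6]], [0.72, [43, 3, 1], [0, 0, 9]], [0.72, [56, 4, 1], [0, 0, 11]], [0.72, [71, 5, 1], [0, 0, 14]], [0.72, [85, 7, 1], [0, 0, 17]], [0.72, [98, 11, 1], [0, 0, 18]], [0.72, [112, 15.5, 1], [0, 0, 18]], [0.72, [122, 19, 1], [0, 0, 18]], [0.72, [127, 20.5, 1], [0, 0, 18]]]'

```text
clock: 7.52
tcp_pos: [0.5648, 0.1002, 0.1475]
tool_rot: [3.142, -0.0, 1.571]
contact_force: [1.2, 0.4, 0.2]
gripper_width: 0.142
finger_force: 0.0
```

Request:
servo_tool --targets '[[0.72, [2, 0, 0], [0, 0, 0]], [0.72, [4, 0, 0], [0, 0, 0]], [0.72, [4, 0, 0], [0, 0, 0]], [0.72, [-8, 0, 0], [0, 0, 0]]]'

```text
clock: 7.85
tcp_pos: [0.5647, 0.0919, 0.1475]
tool_rot: [-3.142, -0.001, 1.572]
contact_force: [0.6, 0.8, -0.4]
gripper_width: 0.137
finger_force: 0.0
```

```bash
python3 wl.py w6
```

```text
7.85 [0.5647 0.0919 0.1475] [ 0.3595 65.8876] [ 0.584   0.8035 -0.372 ]
```

View pics/w6.png

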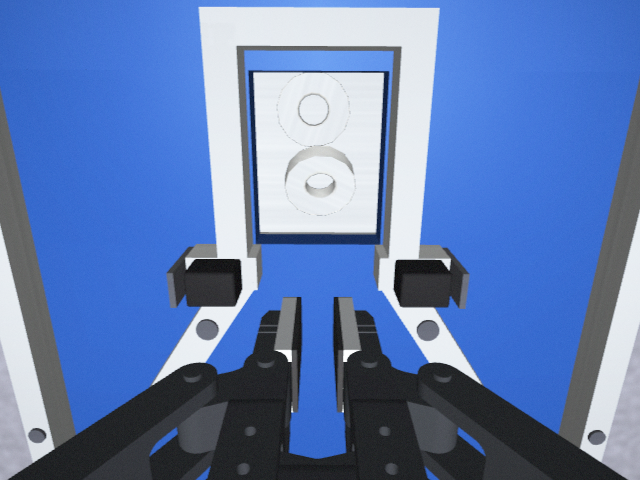

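Ring B is in the pan too, at (320,180). Now ring C. From the pictures already taken it is at world (0.521, -0.109).

Request:
servo_tool --targets '[[0.72, [-4, 0, -25], [0, 0, 0]], [0.72, [-20, -5, -55], [0, 0, 1]], [0.72, [-50, -12, -70], [0, 0, 5]], [0.72, [-87, -20, -70], [0, 0, 10]], [0.72, [-124, -28, -70], [0, 0, 15]], [0.72, [-160, -36, -70], [0, 0, 15]], [0.72, [-192, -43, -70], [0, 0, 15]], [0.72, [-218, -49, -70], [0, 0, 15]], [0.72, [-234, -53, -65], [0, 0, 15]], [0.72, [-239.5, -54, -55], [0, 0, 15]], [0.72, [-239.5, -54, -40], [0, 0, 15]], [0.72, [-239.5, -54, -40], [0, 0, 15]]]'

```text
clock: 8.9
tcp_pos: [0.5098, -0.149, 0.1854]
tool_rot: [-3.139, -0.0, 1.307]
contact_force: [-0.6, 1.0, -1.1]
gripper_width: 0.138
finger_force: 0.0
```

```bash
python3 wl.py w7; python3 - <<'E'
import cv2,numpy as np
im=cv2.imread('pics/w7.png').astype(int)
m=((im.min(2)>200)).astype('uint8');m[300:]=0
n,l,st,c=cv2.connectedComponentsWithStats(m)
print([(st[i].tolist(),c[i].round().tolist()) for i in range(1,n) if st[i][4]>300])
E
```

```text
8.9 [ 0.5098 -0.149   0.1854] [ -53.6374 -175.2382] [-0.5689  1.0026 -1.1146]
[([61, 0, 145, 300, 11024], [131.0, 179.0]), ([279, 154, 79, 78, 3895], [318.0, 192.0]), ([28, 232, 56, 42, 735], [55.0, 252.0])]
```

Ring C is on the fork's axis, 40.6 mm ahead. I'll lower, then push.

Request:
servo_tool --targets '[[0.72, [0, 0, 8], [0, 0, 0]], [0.72, [0, 0, 20], [0, 0, 0]], [0.72, [0, 0, 32], [0, 0, 0]], [0.72, [0, 0, 38], [0, 0, 0]], [0.72, [0, 0, 38], [0, 0, 0]], [0.72, [0, 0, 38], [0, 0, 0]]]'

```text
clock: 9.45
tcp_pos: [0.5108, -0.1486, 0.1499]
tool_rot: [3.142, 0.0, 1.309]
contact_force: [0.1, -0.9, -0.4]
gripper_width: 0.146
finger_force: 0.0
```

Request:
servo_tool --targets '[[0.72, [6, 0, 0], [0, 0, 0]], [0.72, [12, 0, 0], [0, 0, 0]], [0.72, [18, 0, 0], [0, 0, 0]], [0.72, [27, 0.5, 0], [0, 0, 0]], [0.72, [39, 1, 0], [0, 0, 0]], [0.72, [53, 1.5, 0], [0, 0, 0]], [0.72, [68, 2, 0], [0, 0, 0]], [0.72, [84, 2.5, 0], [0, 0, 0]], [0.72, [99, 3, 0], [0, 0, 0]], [0.72, [112, 3.5, 0], [0, 0, 0]], [0.72, [122, 4, 0], [0, 0, 0]], [0.72, [127, 4, 0], [0, 0, 0]]]'

```text
clock: 10.45
tcp_pos: [0.5479, -0.0249, 0.1496]
tool_rot: [3.142, -0.001, 1.31]
contact_force: [-0.3, -0.3, -0.1]
gripper_width: 0.143
finger_force: 0.1
```

```bash
python3 wl.py w8; python3 - <<'E'
import cv2
from h import *
from cell import ctrl
im=cv2.imread('pics/w8.png').astype(int)
m=((im.min(2)>200)).astype('uint8');m[300:]=0
n,l,st,c=cv2.connectedComponentsWithStats(m)
print([(st[i].tolist(),c[i].round().tolist()) for i in range(1,n) if st[i][4]>300])
s=ctrl.read_state();T0=s['tcp_pos'][:2];th0=s['tool_rot'][2]-np.pi/2;print(np.degrees(th0))
D=lambda t:np.array([-np.sin(t),np.cos(t)]);Y=lambda t:np.array([np.cos(t),np.sin(t)])
r0=T0+.0265*D(th0);e=np.array([.5641,.128]);print(r0)
for k in np.array([4,11,20,31,43,56,70,84,98,112,123,128])/128:
    r=np.array([r0[0]+(e[0]-r0[0])*min(1,k/.6),r0[1]+(e[1]-r0[1])*k])
    t=th0*(1-min(1,k/.7));d=r-.0265*D(t)-T0
    print(np.round([1000*d@D(th0),1000*d@Y(th0),-np.degrees(t-th0)],1))
E
```

```text
10.45 [ 0.5479 -0.0249  0.1496] [-15.9993 -51.0479] [-0.2949 -0.3069 -0.0554]
[([64, 0, 90, 300, 10948], [107.0, 145.0]), ([456, 0, 184, 206, 9061], [559.0, 86.0]), ([0, 200, 52, 100, 2125], [19.0, 262.0]), ([270, 211, 95, 89, 5297], [317.0, 255.0])]
-14.913476036171716
[0.5547 0.0007]
[ 4.  -0.2 -0.7]
[10.9 -0.7 -1.8]
[19.9 -1.2 -3.3]
[30.9 -1.9 -5.2]
[42.9 -2.6 -7.2]
[55.9 -3.4 -9.3]
[ 70.   -4.3 -11.7]
[ 83.9  -6.  -14. ]
[ 97.5  -9.1 -14.9]
[110.9 -12.7 -14.9]
[121.5 -15.5 -14.9]
[126.3 -16.8 -14.9]
```

Ring C is cradled at (317,255), like ring B was, so I'll carry on to the gate.

Request:
servo_tool --targets '[[0.72, [4, 0, 1], [0, 0, -1]], [0.72, [11, -0.5, 1], [0, 0, -2]], [0.72, [20, -1, 1], [0, 0, -3]], [0.72, [31, -2, 1], [0, 0, -5]], [0.72, [43, -2.5, 1], [0, 0, -7]], [0.72, [56, -3.5, 1], [0, 0, -9]], [0.72, [70, -4.5, 1], [0, 0, -12]], [0.72, [84, -6, 1], [0, 0, -14]], [0.72, [97.5, -9, 1], [0, 0, -15]], [0.72, [111, -12.5, 1], [0, 0, -15]], [0.72, [121.5, -15.5, 1], [0, 0, -15]], [0.72, [127, -17, 1], [0, 0, -15]]]'

```text
clock: 11.5
tcp_pos: [0.5638, 0.1022, 0.1485]
tool_rot: [-3.141, -0.001, 1.572]
contact_force: [-0.8, 0.0, 0.4]
gripper_width: 0.138
finger_force: 0.0
```

Request:
servo_tool --targets '[[0.72, [2, 0, 0], [0, 0, 0]], [0.72, [4, 0, 0], [0, 0, 0]], [0.72, [4, 0, 0], [0, 0, 0]], [0.72, [-8, 0, 0], [0, 0, 0]], [0.72, [-8, 0, -20], [0, 0, 0]], [0.72, [-8, 0, -50], [0, 0, 0]], [0.72, [-8, 0, -60], [0, 0, 0]], [0.72, [-8, 0, -60], [0, 0, 0]], [0.72, [-8, 0, -60], [0, 0, 0]], [0.72, [-8, 0, -60], [0, 0, 0]]]'

```text
clock: 12.33
tcp_pos: [0.5637, 0.0914, 0.2078]
tool_rot: [-3.14, 0.0, 1.57]
contact_force: [0.0, 0.0, 1.3]
gripper_width: 0.144
finger_force: 0.0
```

```bash
python3 wl.py w9
```

```text
12.3333 [0.5637 0.0914 0.2078] [-0.6465 65.3126] [0.0305 0.0266 1.2692]
```

View pics/w9.png

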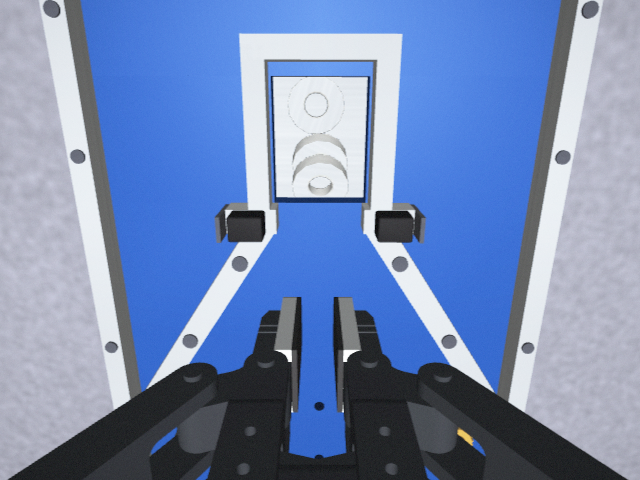

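All three rings are in the pan, at (316,105), (320,150) and (320,180), and the plate in front of the gate is clear. The arm is clear of everything, so I'll hand in.

```bash
python3 -c "
from cell import ctrl
print(ctrl.job_done())"
```

```text
the job is handed in; nothing more can be done
None
```

I swept all three spacer rings through the gate one at a time into the pan, sliding them only, and handed the job in at about 12 s; the hand-in returned no verdict, and I took no final picture of the screws, nut or worktop items, though the arm's path kept clear of them.

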